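Take a light reading over the seedlings

TASK

First, with the light meter still in its holster, slide the grow-lamp dimmer all the way to its bright end (where the white bars are longest). Then draw the light meter out of its slanted holster, turn it level with its white sensing disc facing straight up, and hold it so that the disc is over the middle of the seedling tray, about 15 cm above the bench. Finish like that, holding the meter steady in the gripper (do not put it down), without touching the tray or shifting the bottle, the pot or the brush.

Things in the scene. Friction and masses are not known exactly. Their poses are not given: they have to be found in the camera images.
- dimmer (a joint): position of the dimmer's sliding grip in m: 0 = dim end, 0.080 = bright end; starts between 0 and 0.030. Stiff slide (about 1.5 N), stays where it is left.
- dimmer_grip (a point): centre of the dimmer's black sliding grip, an upright block 16 (x) by 24 (y) by 34 mm (z), 26.5 to 60.5 mm above the bench, on a fixed grey box 150 (x) by 64 (y) by 26 mm high; it lies 6 mm to +y of the box's middle line and slides along its own +x towards the bright end (white bars on the box grow longer that way).
- holster: fixed aluminium holster on a steel foot 150 x 80 mm; origin on the bench under its middle, z up. Its pocket leans 40 degrees: the meter's handle slants up and back (-x), its head sits low, 55 mm to +x. Pocket 55 mm deep along the slant, open in front; a 22 mm wide back rest runs behind the handle to 112 mm from the pocket's floor. The meter comes out along the slant (its z).
- meter: light meter as a whole (for the contact rules); origin at the middle of its lower (head) end, axes as for meter_centre. 120 g, give or take 30 %. Grey plastic.
- meter_centre (a point): middle of the light meter, half-way along its 180 mm length. Axes: z from its head to the free end of the handle, x out of the disc's face, y across. Handle 28 mm wide (y), 14 mm thick (x), spanning -50 to +90 mm along z from here; head round, 40 mm across, 14 mm thick. Grip it across its width (y) 40 to 60 mm from here towards +z, clear of the back rest. In the holster z leans 40 degrees back.
- meter_disc (a point): centre of the face of the white sensing disc (26 mm across, standing 4 mm proud) on the meter's head: 11 mm along x and 70 mm along -z from the meter's centre. Same axes; x points out of the disc and must finish pointing up.
- tray: fixed seedling tray as a whole, black with a white foam cell block, 200 (x) by 180 (y) by 45 mm high; origin under its middle.
- tray_middle (a point): middle of the tray's top face, 45 mm above the bench; sprouts stand up to 25 mm above it.
- bottle_centre (a point): bystander: white plastic bottle, 60 mm across, 150 mm tall; point at half its height.
- pot_centre (a point): bystander: small terracotta pot, 84 mm across, 75 mm tall; point at half its height.
- brush_centre (a point): bystander: hand brush lying on the bench, 200 mm long, 20 mm high; point at its middle, handle along -x.
Things that resemble listed ones, but are neither listed nor needed, are in the scene too. Several things have the shape of the holster; the one meant has the colours described above. What is shaped like the part that bears dimmer but purple is not meant.

How it is judged (in metres and radians):
On the way, in this order (a step that is already met when the one before it is completed fails the run):
1. the dimmer is at its bright end, the meter still in its holster (value of joint dimmer above 0.074 m and distance of meter_centre from where it was at the start of the episode below 0.02 m), for 0.2 s.
2. the meter is drawn clear of the holster, held in the gripper (distance of meter_disc from where it was at the start of the episode above 0.06 m and contact force between meter and holster below 0.05 N and contact force between the fingers and meter above 1 N), for 0.2 s.
At the end, for the whole second after the job is handed in: Through the last second the dimmer stands within 8 mm of its bright end; the meter is held by the fingers only (no contact with holster or tray), steady (under 0.03 m/s), its disc facing up within 15 degrees, within 50 mm horizontally of the tray's middle and 110 to 200 mm above the bench (value of joint dimmer above 0.072 m and angle between meter_disc's own x axis and vertical below 0.26 rad and horizontal distance between meter_disc and tray_middle below 0.05 m and height (world z) of meter_disc between 0.11 and 0.2 m and contact force between the fingers and meter above 1 N and contact force between meter and holster below 0.05 N and contact force between meter and tray below 0.05 N and linear speed of meter below 0.03 m/s and angular speed of meter below 0.3 rad/s); the arm keeps its last pose, push and grip.
It fails at once if the tray is touched by the meter or the arm (over 1 N) (contact force between any of meter, the arm, the fingers and tray above 1 N).
It fails at once if the bottle, pot or brush is shifted by more than 30 mm (distance of any of bottle_centre, pot_centre, brush_centre from where it was at the start of the episode above 0.03 m).
It also fails if it takes over 48 s, if anything falls off the work surface, if the arm or the gripper's body presses on something with over 40 N, if the wrist force passes 120 N, or if a joint passes its speed limit or range.

ROBOT

A 6-joint arm with a two-finger parallel gripper is mounted at the origin on the work surface. World frame = base frame: x ahead of the robot, y to its left, z up, the work surface at z = 0. Lengths are in m, angles in degrees, forces in N, time in s.
With the tool pointing down it reaches from about 0.4 to 0.825 m from the base axis. Payload 7 kg.
Tool frame: the origin (TCP) lies midway between the tips of the shut fingers; the grasp point (between the pads) lies 19 mm behind it; z points along the fingers, y is the line along which they close (so a half turn about z gives the same grasp; the last joint's range is limited). The gripper opens to 88 mm and grips with 3 to 60 N. Pads are 19 mm wide; open, the fingers measure 130 mm over their backs; the gripper's body (78 mm by 193 mm) begins 47 mm behind the grasp point.
Start: joints at [84.918, 20.546, 0.682, 0, -70.136, -16.507], TCP at [0.248, 0.628, 0.206] pointing down, gripper open.
Joint ranges: [-176.03, 176.03], [-82.01, 121.73], [-58.28, 71.71], [-173.87, 95.51], [-174.79, -0.11], [-173.66, 173.66]. Speed limits (degrees/s): [136.94, 136.94, 172.46, 180, 180, 180].

INTERFACE

Orientations are given as [roll, pitch, yaw] about the fixed x, y, z axes, in that order (R = Rz(yaw) Ry(pitch) Rx(roll)).
In Python, from plant import ctrl gives the robot as it stands.
- The arm moves only by the tool arm_command, never from a script. Its argument "steps" is a list of rows, each an object with "translation": the shift along the tool's x, y, z in mm, a list of three; "rotation": the turn, a rotation vector about the tool's x, y, z in units of 5 degrees (1.0 is 5 degrees), a list of three; "claw": the finger opening in mm, from 0 to 87.6. In form: [{"translation": [x, y, z], "rotation": [rx, ry, rz], "claw": claw}, ...]. A call has 1 to 5 rows; each row is the pose to reach, as a shift and turn from the pose commanded when the call began, along the tool's axes at that moment; what a row does not reach only later rows make up. A row lasts 1/10 s, in which the tool goes at most 50 mm and 8.59 degrees, less where a joint would pass 70% of its speed; a pose out of reach is approached as far as the arm can. A call with a gripper value outside its range is refused whole. The fingers move at their own pace and stop on an object; the grip force is fixed at half the most. Time passes only in rows, so rows that repeat a pose let the fingers close. It gives the time, the measured TCP pose, the force, the opening and the grip force at its end, in the units of the state.
- ctrl.get_obs(): the state, without advancing time (a new reading comes with each control period).
- ctrl.snapshot(name): name is "scene" or "top" or "wrist"; returns (picture, depth): 480x640x3 uint8, red, green, blue; 480x640 float32, m along the optical axis (not along the pixel's ray), 0 where there is no reading.
- ctrl.calibration(name): a dict with "vertical_fov" (degrees; the focal length in pixels is half the picture's height over the tangent of half this angle, whatever the lens; pixels are square), "cx", "cy" (the principal point, pixels), "rvec" (rotation vector, rad) and "tvec" (3), from world to camera coordinates, as OpenCV has them; the wrist camera has in their place "hand_eye" (4x4, takes a point from camera to tool coordinates, whose origin is the TCP and whose axes are the flange's). Camera axes: x right, y down, z forward; pixel columns grow to the right and rows downward; lengths in m; the calibration is good to about 2 mm. A picture is of the moment at which its call begins: read the wrist's pose just before it. calibration takes no time and is no camera call.
- ctrl.close_job(): hands the job in; it is judged then, once.
The state is a dict: "clock": time; "joint_pos": joint angles; "qvel": joint speeds; "tau": joint torques, N m; "tool_pos": TCP position; "orientation": TCP orientation; "force": force on the tool from outside, world axes, zero at the start; "moment": the same for the moment, N m; "opening": finger opening in m; "gripper_force": force on a finger pad.
Only numpy, scipy, OpenCV 4.12 (cv2) and the standard library are available. Lean on these libraries where they do the work, as an engineer would, in place of code of your own. Each camera call takes 0.05 s, during which the arm holds its last target. There are 200 camera calls.

## Working session

There is one attempt and no reset: what is moved stays moved. The work goes in short steps, Python scripts to look and compute and a tool call to move; the robot and the scene stay as the last step left them, time stands still between calls to the robot, and variables do not carry over. Pictures are saved under pics/ and viewed, at most 10 in all, crops included, and the job is handed in when it is done.

Besides the shell and the picture viewer there is one more tool, called after "Emit:" as name(argument=value, ...) on one line, values as JSON. arm_command: Moves the arm, as the interface text tells. Its arguments: {"type":"object","properties":{"steps":{"type":"array"}},"required":["steps"]}

```bash
mkdir -p pics; ls
cat > h.py <<'E'
import numpy as np,cv2
from plant import ctrl
from scipy.spatial.transform import Rotation as R
def snap(n,f):
    o=ctrl.get_obs();p,d=ctrl.snapshot(n);cv2.imwrite(f'pics/{f}.png',p[:,:,::-1]);np.savez(f'pics/{f}.npz',p=p,d=d,t=o['tool_pos'],o=o['orientation']);return p,d,o
def cam(n,tp=None,ori=None):
    c=ctrl.calibration(n);f=240/np.tan(np.radians(c['vertical_fov'])/2)
    if 'rvec' in c:
        Rm=cv2.Rodrigues(np.array(c['rvec'],float))[0];t=np.array(c['tvec'],float).ravel();Rw=Rm.T;o=-Rm.T@t
    else:
        H=np.array(c['hand_eye']);Rt=R.from_euler('xyz',ori,degrees=True).as_matrix();Rw=Rt@H[:3,:3];o=Rt@H[:3,3]+np.array(tp)
    return f,c['cx'],c['cy'],Rw,o
def pts(d,C):
    f,cx,cy,Rw,o=C;v,u=np.mgrid[:480,:640];P=np.stack([(u-cx)/f*d,(v-cy)/f*d,d],-1);return P@Rw.T+o
def ray(u,v,z,C):
    f,cx,cy,Rw,o=C;r=Rw@np.array([(u-cx)/f,(v-cy)/f,1]);return o+r*(z-o[2])/r[2]
E
python3 - <<'E'
from h import *
for n in('scene','top'):
    snap(n,n+'0');print(n,ctrl.calibration(n))
print(ctrl.get_obs())
E
```

```text
pics
scene {'vertical_fov': 47.254884485955, 'cx': 311.62770288975224, 'cy': 240.22425776809487, 'rvec': array([ 2.25087233,  1.38842197, -0.37154368]), 'tvec': array([-0.27072467, -0.31618144,  1.46217864])}
top {'vertical_fov': 48.47630973520981, 'cx': 318.8204104579029, 'cy': 244.074294215421, 'rvec': array([ 2.14615789, -2.16450092,  0.18346679]), 'tvec': array([0.03417029, 0.51975897, 1.24831964])}
{'clock': 0.1, 'joint_pos': array([ 8.49182578e+01,  2.05876258e+01,  6.40514506e-01, -1.90219406e-02,
       -7.01369252e+01, -1.65072517e+01]), 'qvel': array([ 0.01668013, -0.15547673,  0.20418441,  0.08618844, -0.04704592,
       -0.00490013]), 'tau': array([-1.73181088e-03, -5.84159231e+01,  2.93749541e+01,  7.01553315e+00,
        1.01485377e-02, -4.53508744e-05]), 'tool_pos': array([0.24820745, 0.62720821, 0.20562037]), 'orientation': array([ 1.79914346e+02, -6.73432409e-03, -2.15954651e+01]), 'force': array([-0.31024693,  0.77709363, -0.09683168]), 'moment': array([ 0.02878043,  0.00766102, -0.01761098]), 'gripper_force': 0.0, 'opening': 0.08762202482364854}
```

View pics/top0.png

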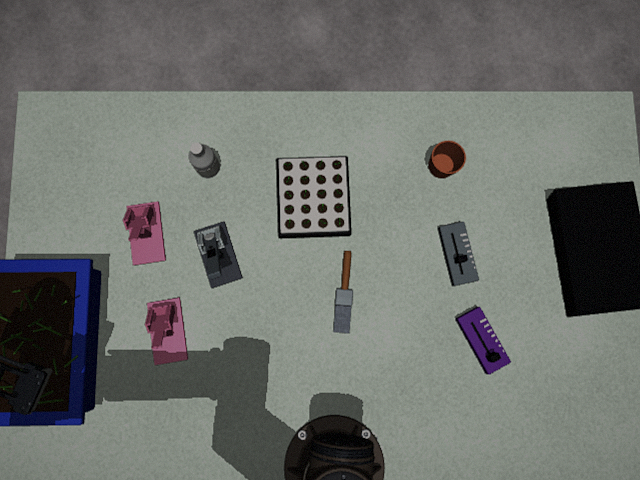

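View pics/scene0.png

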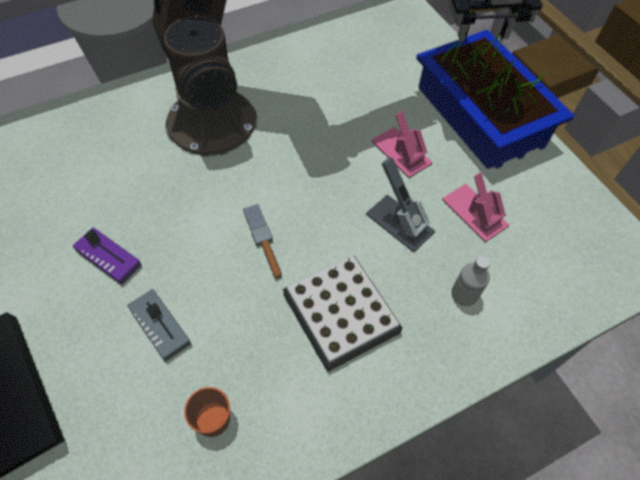

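Top view. Holster candidates are the steel-grey one at (217,252), which holds the meter, and pink ones at (145,232) and (167,330). I choose the grey one. Dimmer candidates are the grey box at (459,253) and the purple one at (484,340). I choose the grey one. The tray is at (314,196), the bottle at (204,160), the pot at (446,158) and the brush at (344,290).

```bash
cat > m.py <<'E'
from h import *
z=np.load('pics/top0.npz');p,d=z['p'],z['d'];C=cam('top');P=pts(d,C)
def rep(name,u0,u1,v0,v1,z0,z1):
    Q=P[v0:v1,u0:u1].reshape(-1,3);Q=Q[(Q[:,2]>z0)&(Q[:,2]<z1)]
    (c,s,a)=cv2.minAreaRect((Q[:,:2]*1000).astype(np.float32))
    print(name,len(Q),'rect c',np.round(c,1),'size',np.round(s,1),'ang',round(a,1),'mean',Q.mean(0).round(4),'zmax',Q[:,2].max().round(4))
    return Q
rep('tray',270,360,150,245,.03,.06)
rep('dimbox',430,490,215,295,.015,.034)
rep('dimgrip',430,490,215,295,.045,.075)
rep('foot',190,250,215,295,.003,.012)
Q=rep('holster+meter',190,250,215,295,.03,.3)
rep('bottle',185,225,138,180,.03,.3);rep('pot',420,472,135,185,.03,.3);rep('brush',328,358,245,338,.01,.1)
for a in np.arange(.02,.2,.02):
    S=Q[(Q[:,2]>a)&(Q[:,2]<a+.02)]
    if len(S): print(a.round(2),len(S),S.mean(0).round(3),S.min(0).round(3),S.max(0).round(3))
i=cv2.imread('pics/top0.png');s=cv2.imread('pics/scene0.png')
r=lambda x:cv2.resize(x,(380,380),interpolation=cv2.INTER_CUBIC)
cv2.imwrite('pics/crop.png',np.vstack([np.hstack([r(i[210:300,180:270]),r(i[210:300,415:505])])]))
E
python3 m.py
```

```text
tray 5332 rect c [640.1  43.4] size [198.8 178.9] ang 1.5 mean [0.6373 0.0435 0.0448] zmax 0.06
dimbox 1537 rect c [ 496.9 -311.6] size [150.2  66.5] ang 12.2 mean [ 0.4965 -0.3102  0.0262] zmax 0.0338
dimgrip 78 rect c [ 479.4 -308.4] size [16.  24.3] ang 12.4 mean [ 0.479  -0.3075  0.0593] zmax 0.0684
foot 1331 rect c [501.7 274.2] size [197.7 146.4] ang 0.4 mean [0.4936 0.2665 0.0068] zmax 0.012
holster+meter 942 rect c [494.  276.9] size [136.2  56. ] ang 18.1 mean [0.501  0.2778 0.0975] zmax 0.1777
bottle 725 rect c [717.9 304.3] size [52.1 59.7] ang 29.4 mean [0.7124 0.301  0.1008] zmax 0.1566
pot 610 rect c [ 725.2 -283.3] size [83.  82.3] ang 8.8 mean [ 0.7302 -0.2882  0.0594] zmax 0.0814
brush 1024 rect c [407.2 -30.1] size [ 42.  199.6] ang 85.7 mean [ 0.3894 -0.0284  0.0183] zmax 0.0287
0.02 26 [0.541 0.289 0.037] [0.49  0.263 0.031] [0.557 0.316 0.04 ]
0.04 198 [0.541 0.291 0.05 ] [0.491 0.257 0.04 ] [0.565 0.322 0.06 ]
0.06 221 [0.521 0.284 0.07 ] [0.492 0.254 0.06 ] [0.55  0.318 0.08 ]
0.08 114 [0.512 0.282 0.087] [0.497 0.258 0.08 ] [0.534 0.311 0.099]
0.1 79 [0.492 0.274 0.11 ] [0.478 0.259 0.1  ] [0.503 0.291 0.12 ]
0.12 84 [0.475 0.269 0.131] [0.46  0.253 0.121] [0.487 0.283 0.14 ]
0.14 82 [0.459 0.264 0.15 ] [0.443 0.247 0.14 ] [0.471 0.278 0.16 ]
0.16 138 [0.44  0.258 0.17 ] [0.427 0.244 0.161] [0.455 0.274 0.178]
```

View pics/crop.png

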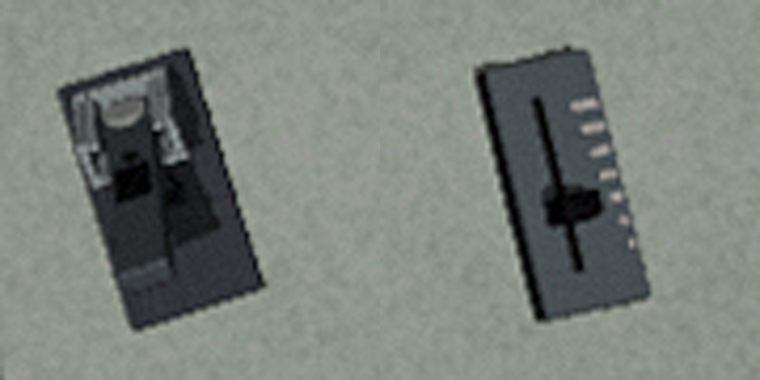

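The crop confirms it: left, the steel holster with the grey meter, disc low at about (217,236) and handle rising towards the base. Right, the grey dimmer with its grip at about (460,258) and the bars growing towards +x. Sizes match the description (16x24 grip, 150x66 box, 199x179 tray). Next I'll plan the path to the dimmer.

```bash
cat >> h.py <<'E'
def plan(*T,start=None):
    o=ctrl.get_obs()
    p,r=(o['tool_pos'],R.from_euler('xyz',o['orientation'],degrees=True)) if start is None else (np.array(start[0],float),R.from_euler('xyz',start[1],degrees=True))
    for t,e in T:
        q=R.from_euler('xyz',e,degrees=True);t=np.array(t,float)
        tr=r.inv().apply(t-p)*1000;rv=np.degrees((r.inv()*q).as_rotvec())/5
        print('T',tr.round(0),np.linalg.norm(tr).round(),'R',rv.round(2),'deg',(np.linalg.norm(rv)*5).round(1));p,r=t,q
E
python3 - <<'E'
from h import *
plan(([.40,.46,.28],[180,0,-51]),([.50,.24,.30],[180,0,-82]),([.53,0,.28],[180,0,-112]),([.50,-.22,.2],[180,0,-145]),([.479,-.3085,.10],[180,0,-167.8]),([.479,-.3085,.032],[180,0,-167.8]))
E
```

```text
T [203. 100. -74.] 238.0 R [ 0.02 -0.01  5.88] deg 29.4
T [234.  61. -20.] 242.0 R [-0.  -0.   6.2] deg 31.0
T [242.   4.  20.] 243.0 R [ 0. -0.  6.] deg 30.0
T [215. -55.  80.] 236.0 R [ 0.  -0.   6.6] deg 33.0
T [ 68. -60. 100.] 135.0 R [-0.   -0.    4.56] deg 22.8
T [-0. -0. 68.] 68.0 R [0. 0. 0.] deg 0.0
```

Emit:
arm_command(steps=[{"translation": [41, 20, -15], "rotation": [0, 0, 1.18], "claw": 60}, {"translation": [82, 40, -30], "rotation": [0, 0, 2.36], "claw": 60}, {"translation": [122, 60, -45], "rotation": [0, 0, 3.54], "claw": 60}, {"translation": [163, 80, -60], "rotation": [0, 0, 4.7], "claw": 60}, {"translation": [203, 100, -74], "rotation": [0, 0, 5.88], "claw": 60}])

```text
clock: 0.6
tool_pos: [0.4012, 0.4583, 0.2809]
orientation: [180.0, -0.0, -51.2]
force: [0.8, 1.3, 1.3]
opening: 0.061
gripper_force: 0.0
```

Emit:
arm_command(steps=[{"translation": [47, 12, -4], "rotation": [0, 0, 1.24], "claw": 60}, {"translation": [94, 24, -8], "rotation": [0, 0, 2.48], "claw": 60}, {"translation": [140, 37, -12], "rotation": [0, 0, 3.72], "claw": 60}, {"translation": [187, 49, -16], "rotation": [0, 0, 4.96], "claw": 60}, {"translation": [234, 61, -20], "rotation": [0, 0, 6.2], "claw": 60}])

```text
clock: 1.1
tool_pos: [0.5004, 0.2378, 0.3005]
orientation: [180.0, 0.0, -82.2]
force: [0.4, 0.2, -0.1]
opening: 0.06
gripper_force: 0.0
```

Emit:
arm_command(steps=[{"translation": [48, 1, 4], "rotation": [0, 0, 1.2], "claw": 60}, {"translation": [97, 2, 8], "rotation": [0, 0, 2.4], "claw": 60}, {"translation": [145, 3, 12], "rotation": [0, 0, 3.6], "claw": 60}, {"translation": [194, 4, 16], "rotation": [0, 0, 4.8], "claw": 60}, {"translation": [242, 4, 20], "rotation": [0, 0, 6], "claw": 60}])

```text
clock: 1.6
tool_pos: [0.5296, -0.0024, 0.2803]
orientation: [180.0, 0.0, -112.2]
force: [0.8, 0.2, 0.8]
opening: 0.0603
gripper_force: 0.0
```

Emit:
arm_command(steps=[{"translation": [43, -11, 16], "rotation": [0, 0, 1.32], "claw": 60}, {"translation": [86, -22, 32], "rotation": [0, 0, 2.64], "claw": 60}, {"translation": [129, -33, 48], "rotation": [0, 0, 3.96], "claw": 60}, {"translation": [172, -44, 64], "rotation": [0, 0, 5.28], "claw": 60}, {"translation": [215, -55, 80], "rotation": [0, 0, 6.6], "claw": 60}])

```text
clock: 2.1
tool_pos: [0.4998, -0.2221, 0.1998]
orientation: [180.0, 0.0, -145.3]
force: [0.7, 1.0, -0.4]
opening: 0.06
gripper_force: 0.0
```

Run:
```python
from h import *
plan(([.4795,-.3085,.10],[180,0,-167.8]),([.4795,-.3085,.033],[180,0,-167.8]))
```

```text
T [ 66. -59. 100.] 134.0 R [0.   0.   4.51] deg 22.5
T [-0. -0. 67.] 67.0 R [0. 0. 0.] deg 0.0
```

Emit:
arm_command(steps=[{"translation": [22, -20, 33], "rotation": [0, 0, 1.5], "claw": 60}, {"translation": [44, -40, 67], "rotation": [0, 0, 3], "claw": 60}, {"translation": [66, -59, 100], "rotation": [0, 0, 4.5], "claw": 60}, {"translation": [66, -59, 100], "rotation": [0, 0, 4.5], "claw": 60}])

```text
clock: 2.5
tool_pos: [0.4759, -0.3078, 0.0951]
orientation: [179.7, -0.4, -168.0]
force: [-0.3, 0.8, -1.0]
opening: 0.0601
gripper_force: 0.0
```

Emit:
arm_command(steps=[{"translation": [0, 0, 25], "rotation": [0, 0, 0], "claw": 60}, {"translation": [0, 0, 50], "rotation": [0, 0, 0], "claw": 60}, {"translation": [0, 0, 67], "rotation": [0, 0, 0], "claw": 60}, {"translation": [0, 0, 67], "rotation": [0, 0, 0], "claw": 20}, {"translation": [0, 0, 67], "rotation": [0, 0, 0], "claw": 15}])

```text
clock: 3.0
tool_pos: [0.4807, -0.3065, 0.034]
orientation: [-180.0, -0.0, -167.4]
force: [-0.0, -0.9, 1.3]
opening: 0.0494
gripper_force: 0.0
```

Emit:
arm_command(steps=[{"translation": [0, 0, 0], "rotation": [0, 0, 0], "claw": 15}, {"translation": [0, 0, 0], "rotation": [0, 0, 0], "claw": 15}, {"translation": [0, 0, 0], "rotation": [0, 0, 0], "claw": 15}])

```text
clock: 3.3
tool_pos: [0.4815, -0.3075, 0.0348]
orientation: [-179.9, 0.1, -167.4]
force: [1.7, -18.5, -4.4]
opening: 0.0257
gripper_force: 8.9
```

Emit:
arm_command(steps=[{"translation": [-10, -1, 0], "rotation": [0, 0, 0], "claw": 15}, {"translation": [-22, -1, 0], "rotation": [0, 0, 0], "claw": 15}, {"translation": [-34, -1, 0], "rotation": [0, 0, 0], "claw": 15}, {"translation": [-46, -1, 0], "rotation": [0, 0, 0], "claw": 15}, {"translation": [-56, -1, 0], "rotation": [0, 0, 0], "claw": 15}])

```text
clock: 3.8
tool_pos: [0.5367, -0.2973, 0.0348]
orientation: [-179.8, 0.1, -167.5]
force: [0.4, -10.2, 0.8]
opening: 0.0233
gripper_force: 30.0
```

Emit:
arm_command(steps=[{"translation": [-2, 0, 0], "rotation": [0, 0, 0], "claw": 15}, {"translation": [-2, 0, 0], "rotation": [0, 0, 0], "claw": 15}, {"translation": [-2, 0, 0], "rotation": [0, 0, 0], "claw": 15}])

```text
clock: 4.1
tool_pos: [0.5368, -0.2972, 0.0348]
orientation: [-179.9, -0.0, -167.5]
force: [-4.0, -10.7, 3.1]
opening: 0.0234
gripper_force: 30.0
```

The slider moved 56.6 mm and then stopped against its end. I'll release it and move to the meter, with the tool tilted 25° towards the base.

```bash
cat > t.py <<'E'
from h import *
def ori(yawh,tilt): # tool y=y_h, tilt>0 points back toward -x_h
    return (R.from_euler('xyz',[180,0,yawh-180],degrees=True)*R.from_rotvec([0,np.radians(tilt),0])).as_euler('xyz',degrees=True)
E
python3 - <<'E'
from t import *
o=ctrl.get_obs()
plan(([.537,-.297,.20],o['orientation']),([.53,-.06,.27],ori(14,0)),([.53,.16,.31],ori(16,10)),([.509,.28,.261],ori(18.1,25)))
E
```

```text
T [  -0.   -0. -165.] 165.0 R [0. 0. 0.] deg 0.0
T [-44. 233. -71.] 247.0 R [-0.03 -0.01 -0.3 ] deg 1.5
T [-53. 213. -40.] 224.0 R [ 0.03  2.   -0.4 ] deg 10.2
T [-21. 121.  46.] 131.0 R [ 0.13  3.   -0.4 ] deg 15.1
```

Emit:
arm_command(steps=[{"translation": [0, 0, 0], "rotation": [0, 0, 0], "claw": 60}, {"translation": [0, 0, 0], "rotation": [0, 0, 0], "claw": 60}, {"translation": [0, 0, -50], "rotation": [0, 0, 0], "claw": 60}, {"translation": [0, 0, -100], "rotation": [0, 0, 0], "claw": 60}, {"translation": [0, 0, -150], "rotation": [0, 0, 0], "claw": 60}])

```text
clock: 4.6
tool_pos: [0.5369, -0.2946, 0.1853]
orientation: [180.0, -0.0, -167.5]
force: [1.8, -0.9, -0.9]
opening: 0.0565
gripper_force: 0.0
```

Emit:
arm_command(steps=[{"translation": [-9, 46, -16], "rotation": [0, 0, 0], "claw": 60}, {"translation": [-18, 92, -32], "rotation": [0, 0, 0], "claw": 60}, {"translation": [-26, 138, -48], "rotation": [0, 0, -0.1], "claw": 60}, {"translation": [-35, 184, -65], "rotation": [0, 0, -0.2], "claw": 60}, {"translation": [-44, 230, -80], "rotation": [0, 0, -0.3], "claw": 60}])

```text
clock: 5.1
tool_pos: [0.5299, -0.0589, 0.2648]
orientation: [180.0, 0.1, -166.0]
force: [2.0, 0.6, 0.7]
opening: 0.0599
gripper_force: 0.0
```

Emit:
arm_command(steps=[{"translation": [-11, 43, -9], "rotation": [0, 0.4, -0.1], "claw": 60}, {"translation": [-21, 85, -18], "rotation": [0, 0.8, -0.2], "claw": 60}, {"translation": [-32, 128, -27], "rotation": [0, 1.2, -0.3], "claw": 60}, {"translation": [-42, 170, -36], "rotation": [0, 1.6, -0.4], "claw": 60}, {"translation": [-53, 213, -42], "rotation": [0, 2, -0.4], "claw": 60}])

```text
clock: 5.6
tool_pos: [0.5297, 0.1607, 0.3068]
orientation: [179.8, -10.0, -163.9]
force: [1.6, -0.2, 0.3]
opening: 0.06
gripper_force: 0.0
```

Run:
```python
from t import *
print(ctrl.get_obs()['tool_pos'],ctrl.get_obs()['joint_pos'].round(1))
plan(([.509,.28,.261],ori(18.1,25)))
```

```text
[0.52965553 0.16069028 0.30675131] [  34.6   13.1    3.8   -3.3  -90.1 -108.2]
T [-21. 120.  43.] 129.0 R [ 0.16  3.   -0.38] deg 15.2
```

Emit:
arm_command(steps=[{"translation": [-7, 40, 14], "rotation": [0.05, 1, -0.13], "claw": 60}, {"translation": [-14, 80, 29], "rotation": [0.1, 2, -0.26], "claw": 60}, {"translation": [-21, 120, 43], "rotation": [0.16, 3, -0.38], "claw": 60}, {"translation": [-21, 120, 43], "rotation": [0.16, 3, -0.38], "claw": 60}])

```text
clock: 6.0
tool_pos: [0.5077, 0.2822, 0.2514]
orientation: [-179.8, -25.9, -161.8]
force: [0.4, -1.1, -3.0]
opening: 0.0599
gripper_force: 0.0
```

Run:
```python
from t import *
p,d,o=snap('wrist','w1');print(o['tool_pos'],o['orientation'],o['joint_pos'].round(1),ctrl.calibration('wrist'))
z=np.load('pics/w1.npz')
```

```text
[0.50766215 0.28221432 0.25143141] [-179.84321534  -25.89375954 -161.80672785] [  41.2   27.7   16.6   -9.9 -102.8 -113.1] {'vertical_fov': 60.60189977089756, 'cx': 318.38287810447275, 'cy': 243.2339997744361, 'hand_eye': array([[-1.36345582e-03, -9.62396724e-01, -2.71644414e-01,
         7.35569303e-02],
       [ 9.99998418e-01, -1.62259074e-03,  7.29344466e-04,
         2.33706116e-04],
       [-1.14268643e-03, -2.71642989e-01,  9.62397413e-01,
        -1.78898028e-01],
       [ 0.00000000e+00,  0.00000000e+00,  0.00000000e+00,
         1.00000000e+00]])}
```

View pics/w1.png

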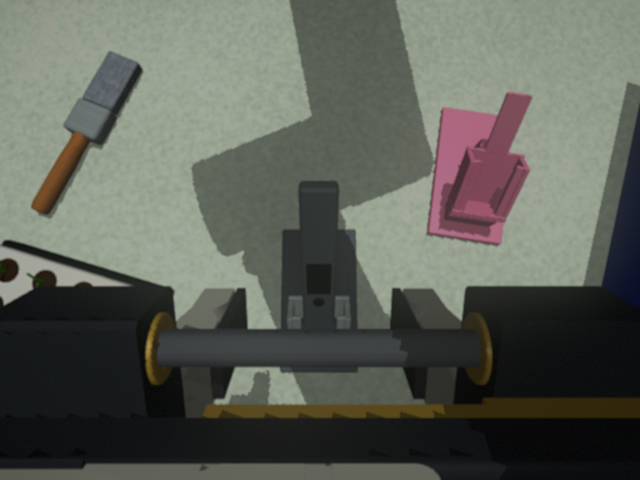

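The wrist picture shows the handle at u 299–338, v 182–262, upright in the image and centred between the fingers. The pink holster at (485,175) is a different one.

Run:
```python
from t import *
z=np.load('pics/w1.npz');C=cam('wrist',z['t'],z['o']);P=pts(z['d'],C)
Q=P[183:262,294:344].reshape(-1,3);Q=Q[(Q[:,2]>.09)&(Q[:,2]<.2)]
c=Q.mean(0);U,S,V=np.linalg.svd(Q-c,full_matrices=False);print(len(Q),c,V.round(3),Q[:,2].max())
# keep front face points: near plane
n=V[2]*np.sign(V[2][2]);Q=Q[abs((Q-c)@n)<.004];c=Q.mean(0);V=np.linalg.svd(Q-c,full_matrices=False)[2]
a=V[0]*np.sign(V[0][2]);n=V[2]*np.sign(V[2][2]);b=np.cross(a,n)
s=(Q-c)@a;w=(Q-c)@b
print('axis',a,'lean',np.degrees(np.arccos(a[2])),'yaw',np.degrees(np.arctan2(-a[1],-a[0])),'normal',n,'width',np.percentile(w,[1,99]),'len',s.min(),np.percentile(s,[1,99]),s.max())
ctr=c+b*np.mean(np.percentile(w,[1,99]));end=ctr+a*np.percentile(s,99.5)-n*.007
m=end-a*.09;print('end',end,'centre',m,'disc',m+.011*n-.07*a,'g50',m+.05*a)
```

```text
3016 [0.45526676 0.26517926 0.15594552] [[ 0.633  0.208 -0.746]
 [ 0.311 -0.951 -0.001]
 [ 0.709  0.231  0.666]] 0.17769146334564279
axis [-0.6212661  -0.20357828  0.75669301] lean 40.82647792098659 yaw 18.143085771376104 normal [0.71957685 0.23408245 0.6537695 ] width [-0.0136638   0.01363645] len -0.038862103091828956 [-0.03603156  0.02925376] 0.029981252196667377
end [0.4327474  0.25780404 0.17303688] centre [0.48866135 0.27612609 0.10493451] disc [0.54006532 0.29295147 0.05915746] g50 [0.45759804 0.26594717 0.14276916]
```

Width is 27.3 mm, lean is 40.8°, yaw is 18.1° and the end height is 0.173 m. These all agree with the top view. Now the approach.

Run:
```python
from t import *
e=ori(18.1,25);zt=R.from_euler('xyz',e,degrees=True).apply([0,0,1]);g=np.array([.457,.2652,.143])
print(g+.019*zt);plan((g+.019*zt,e))
```

```text
[0.4493676  0.26270535 0.12578015]
T [  0.   2. 143.] 143.0 R [-0.04 -0.11  0.01] deg 0.6
```

Emit:
arm_command(steps=[{"translation": [0, 1, 30], "rotation": [0, 0, 0], "claw": 60}, {"translation": [0, 1, 60], "rotation": [0, 0, 0], "claw": 60}, {"translation": [0, 2, 85], "rotation": [0, 0, 0], "claw": 60}, {"translation": [0, 2, 85], "rotation": [0, 0, 0], "claw": 60}, {"translation": [0, 2, 85], "rotation": [0, 0, 0], "claw": 60}])

```text
clock: 6.55
tool_pos: [0.4756, 0.2681, 0.1846]
orientation: [-180.0, -24.9, -161.9]
force: [0.0, -1.0, 1.0]
opening: 0.0601
gripper_force: 0.0
```

Run:
```python
from t import *
print(ctrl.get_obs()['tool_pos']);plan(([.4494,.2627,.1258],ori(18.1,25)))
```

```text
[0.47556402 0.26814773 0.18460692]
T [-1.  3. 65.] 65.0 R [ 0.    0.03 -0.01] deg 0.1
```

Emit:
arm_command(steps=[{"translation": [-1, 3, 22], "rotation": [0, 0, 0], "claw": 60}, {"translation": [-1, 3, 44], "rotation": [0, 0, 0], "claw": 60}, {"translation": [-1, 3, 65], "rotation": [0, 0, 0], "claw": 60}, {"translation": [-1, 3, 65], "rotation": [0, 0, 0], "claw": 60}, {"translation": [-1, 3, 65], "rotation": [0, 0, 0], "claw": 40}])

```text
clock: 7.05
tool_pos: [0.4502, 0.2634, 0.1252]
orientation: [-180.0, -24.8, -161.9]
force: [0.7, 0.4, 0.8]
opening: 0.0556
gripper_force: 0.0
```

Emit:
arm_command(steps=[{"translation": [0, 0, 0], "rotation": [0, 0, 0], "claw": 30}, {"translation": [0, 0, 0], "rotation": [0, 0, 0], "claw": 15}, {"translation": [0, 0, 0], "rotation": [0, 0, 0], "claw": 15}, {"translation": [0, 0, 0], "rotation": [0, 0, 0], "claw": 15}, {"translation": [0, 0, 0], "rotation": [0, 0, 0], "claw": 15}])

```text
clock: 7.55
tool_pos: [0.4491, 0.2632, 0.1239]
orientation: [-180.0, -25.0, -161.9]
force: [1.2, 1.3, 2.2]
opening: 0.0277
gripper_force: 30.0
```

Gripped: opening 27.7 mm, force 30 N. I'll check the dimmer in the top view before drawing the meter.

Run:
```python
from t import *
p,d,o=snap('top','top1');P=pts(d,cam('top'))[215:295,430:490].reshape(-1,3);Q=P[(P[:,2]>.045)&(P[:,2]<.075)]
c=Q.mean(0)[:2];a=np.radians(12.2);print(c,'travel pos',(c-[.4969,-.3116])@[np.cos(a),np.sin(a)]+.04,len(Q))
t=o['tool_pos'];zm=np.array([-.611,-.1997,.766]);plan((t+.11*zm,o['orientation']))
```

```text
[ 0.53370759 -0.29636287] travel pos 0.07919630769577246 80
T [100.  -0. -47.] 110.0 R [-0. -0.  0.] deg 0.0
```

Dimmer at about 0.079, so it is at the bright end. Drawing the meter.

Emit:
arm_command(steps=[{"translation": [14, 0, -7], "rotation": [0, 0, 0], "claw": 15}, {"translation": [28, 0, -13], "rotation": [0, 0, 0], "claw": 15}, {"translation": [42, 0, -20], "rotation": [0, 0, 0], "claw": 15}, {"translation": [57, 0, -27], "rotation": [0, 0, 0], "claw": 15}, {"translation": [72, 0, -34], "rotation": [0, 0, 0], "claw": 15}])

```text
clock: 8.1
tool_pos: [0.3992, 0.2469, 0.1859]
orientation: [-180.0, -25.0, -162.0]
force: [0.6, -0.0, -0.8]
opening: 0.0277
gripper_force: 30.0
```

Emit:
arm_command(steps=[{"translation": [14, 0, -7], "rotation": [0, 0, 0], "claw": 15}, {"translation": [28, 0, -13], "rotation": [0, 0, 0], "claw": 15}, {"translation": [28, 0, -13], "rotation": [0, 0, 0], "claw": 15}, {"translation": [28, 0, -13], "rotation": [0, 0, 0], "claw": 15}, {"translation": [28, 0, -13], "rotation": [0, 0, 0], "claw": 15}])

```text
clock: 8.6
tool_pos: [0.3814, 0.2411, 0.2078]
orientation: [-180.0, -25.0, -162.0]
force: [0.3, 0.4, -1.0]
opening: 0.0272
gripper_force: 30.0
```

Run:
```python
from t import *
p,d,o=snap('scene','s2');print(o['tool_pos'],o['opening'],o['joint_pos'].round(1))
i=cv2.imread('pics/s2.png')[60:300,260:580];cv2.imwrite('pics/s2c.png',cv2.resize(i,(800,600)))
# final: disc over tray (.638,.043), z .155, fwd yaw a; grasp point 120mm behind, tilt -25
for a in(0,10):
    e=ori(a,-25);zt=R.from_euler('xyz',e,degrees=True).apply([0,0,1]);f=np.array([np.cos(np.radians(a)),np.sin(np.radians(a)),0])
    g=np.array([.638,.043,.155])-.12*f-[0,0,.011];T=g+.019*zt
    print(a,T);plan(([.43,.20,.30],ori(16,10)),([.47,.12,.27],ori((16+a)/2,-10)),(T+[0,0,.06],e),(T,e))
```

```text
[0.38141091 0.24110097 0.20780696] 0.02719240098923452 [  46.2   16.4   -5.3  -11.5  -90.6 -116. ]
0 [0.52602975 0.043      0.12678015]
T [  9. -54. -98.] 112.0 R [-0.13 -3.01  0.39] deg 15.2
T [-21. -88.  27.] 94.0 R [ 0.   -3.99  1.61] deg 21.5
T [-30. -84.  90.] 126.0 R [ 0.48 -3.    1.53] deg 17.0
T [25. -0. 54.] 60.0 R [0. 0. 0.] deg 0.0
10 [0.52773083 0.02355657 0.12678015]
T [  9. -54. -98.] 112.0 R [-0.13 -3.01  0.39] deg 15.2
T [-21. -88.  27.] 94.0 R [ 0.  -4.   0.6] deg 20.2
T [ -20. -107.   88.] 140.0 R [ 0.18 -3.    0.57] deg 15.3
T [25. -0. 54.] 60.0 R [0. 0. 0.] deg 0.0
```

View pics/s2c.png

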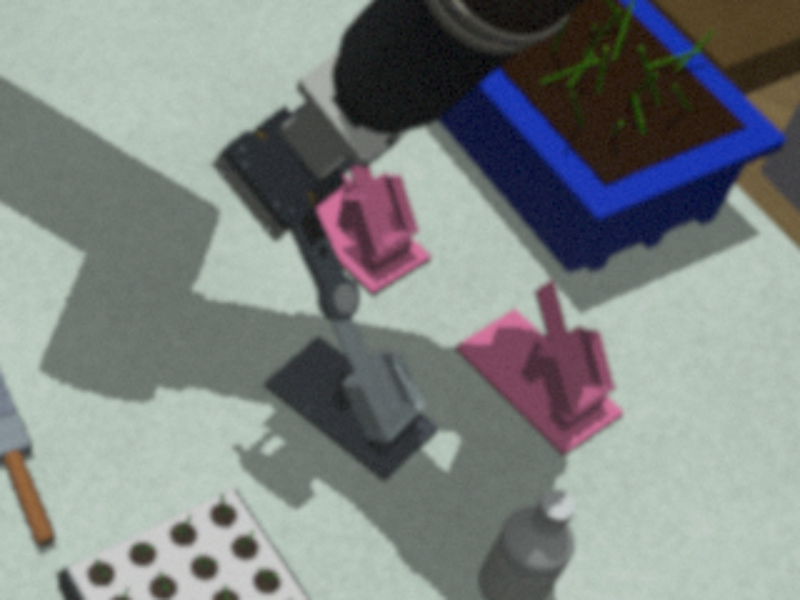

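The meter is drawn clear, with its head at crop (340,300) and the holster empty. Next: lift, level it, and carry it to the tray.

Emit:
arm_command(steps=[{"translation": [3, -10, -32], "rotation": [0, -0.6, 0.1], "claw": 15}, {"translation": [5, -20, -60], "rotation": [0, -1.2, 0.2], "claw": 15}, {"translation": [7, -36, -80], "rotation": [-0.1, -2, 0.3], "claw": 15}, {"translation": [9, -54, -98], "rotation": [-0.13, -3, 0.4], "claw": 15}, {"translation": [9, -54, -98], "rotation": [-0.13, -3, 0.4], "claw": 15}])

```text
clock: 9.15
tool_pos: [0.4309, 0.1988, 0.3042]
orientation: [179.9, -9.5, -164.1]
force: [-1.0, 0.2, -1.0]
opening: 0.0273
gripper_force: 30.0
```

Emit:
arm_command(steps=[{"translation": [-5, -22, 6], "rotation": [0, -1, 0.15], "claw": 15}, {"translation": [-10, -44, 13], "rotation": [0, -2, 0.3], "claw": 15}, {"translation": [-16, -66, 20], "rotation": [0, -3, 0.45], "claw": 15}, {"translation": [-21, -88, 27], "rotation": [0, -4, 0.6], "claw": 15}, {"translation": [-21, -88, 27], "rotation": [0, -4, 0.6], "claw": 15}])

```text
clock: 9.65
tool_pos: [0.4664, 0.1166, 0.2677]
orientation: [-179.9, 9.8, -167.1]
force: [-0.0, -0.2, -1.7]
opening: 0.0276
gripper_force: 30.0
```

Run:
```python
from t import *
o=ctrl.get_obs();print(o['tool_pos'],o['orientation'],o['opening'],o['joint_pos'].round(1))
plan(([.5277,.0236,.187],ori(10,-25)))
```

```text
[0.46641022 0.11661124 0.26768166] [-179.92327796    9.82161126 -167.12782307] 0.027626404198997586 [  41.8   -7.4  -26.6    5.4  -62.3 -121.2]
T [ -25. -104.   86.] 138.0 R [ 0.16 -3.03  0.55] deg 15.4
```

Emit:
arm_command(steps=[{"translation": [-6, -26, 21], "rotation": [0.04, -0.75, 0.14], "claw": 15}, {"translation": [-12, -52, 43], "rotation": [0.08, -1.5, 0.28], "claw": 15}, {"translation": [-18, -78, 64], "rotation": [0.12, -2.25, 0.4], "claw": 15}, {"translation": [-25, -104, 86], "rotation": [0.16, -3, 0.55], "claw": 15}, {"translation": [-25, -104, 86], "rotation": [0.16, -3, 0.55], "claw": 15}])

```text
clock: 10.15
tool_pos: [0.5278, 0.0238, 0.1843]
orientation: [-180.0, 24.5, -170.1]
force: [-1.1, -0.5, -2.2]
opening: 0.0275
gripper_force: 30.0
```

Run:
```python
from t import *
p,d,o=snap('top','top2');print(o['tool_pos'],o['orientation'],o['opening'])
snap('scene','s3')
a=cv2.imread('pics/top2.png')[120:320,220:420];b=cv2.imread('pics/s3.png')[200:400,230:430]
cv2.imwrite('pics/c3.png',cv2.resize(np.hstack([a,b]),(800,400)))
plan(([.5277,.0236,.127],ori(10,-25)))
```

```text
[0.52779243 0.02375493 0.18433759] [-179.95757256   24.51762029 -170.0936838 ] 0.027489656052113905
T [29. -2. 55.] 62.0 R [-0.   -0.05  0.  ] deg 0.2
```

View pics/c3.png

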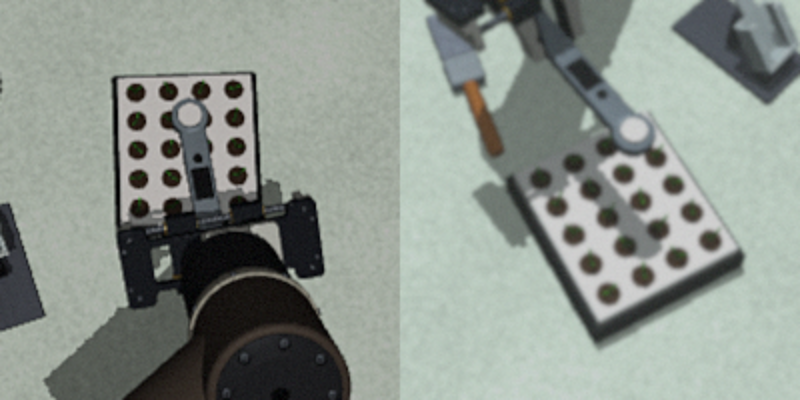

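The meter is held level with the white disc up. In the top crop the disc is at (190,115), i.e. full-image (315,177). I'll measure it with depth.

```bash
cat > f.py <<'E'
from t import *
import sys
z=np.load(f'pics/{sys.argv[1]}.npz');P=pts(z['d'],cam('top'))
lo=float(sys.argv[2]);Q=P[150:222,290:345].reshape(-1,3);Q=Q[(Q[:,2]>lo)&(Q[:,2]<.3)]
c=Q.mean(0);V=np.linalg.svd(Q-c,full_matrices=False)[2];n=V[2]*np.sign(V[2][2])
print(len(Q),'tilt',np.degrees(np.arccos(n[2])),n.round(3))
D=P[175:180,313:318].reshape(-1,3);print('near disc',D.mean(0))
X=Q[Q[:,0]>Q[:,0].max()-.04];print('head centre',X.mean(0),X.min(0),X.max(0))
E
python3 f.py top2 .12
```

```text
747 tilt 15.800720002615918 [-0.022  0.271  0.962]
near disc [0.63788444 0.04051119 0.21309858]
head centre [0.63475833 0.04208836 0.20958715] [0.61599502 0.02330169 0.19965176] [0.65587116 0.06175889 0.21688431]
```

Run:
```python
from t import *
z=np.load('pics/top2.npz');P=pts(z['d'],cam('top'));Q=P[150:222,290:345].reshape(-1,3);Q=Q[Q[:,2]>.12]
for x0,x1 in((.54,.57),(.57,.6),(.6,.62),(.62,.65)):
    S=Q[(Q[:,0]>x0)&(Q[:,0]<x1)]
    for lo,hi in((-.05,-.012),(-.012,-.004),(-.004,.004),(.004,.012),(.012,.05)):
        w=S[:,1]-np.median(S[:,1]);T=S[(w>lo)&(w<hi)];print(len(T),T[:,2].mean().round(4) if len(T) else '',end=' | ')
    print()
```

```text
16 0.2093 | 51 0.21 | 40 0.2097 | 51 0.2104 | 17 0.208 | 
24 0.2094 | 48 0.209 | 44 0.2095 | 53 0.2091 | 12 0.2066 | 
16 0.2079 | 38 0.2087 | 28 0.2087 | 38 0.2084 | 8 0.206 | 
43 0.2086 | 54 0.211 | 42 0.2122 | 55 0.2101 | 41 0.2079 |
```

The face is flat to about 1°, and the disc is at (0.636, 0.042, 0.212), over the tray's middle. The large fitted tilt came from edge outliers. Lowering about 60 mm.

Emit:
arm_command(steps=[{"translation": [9, 0, 17], "rotation": [0, 0, 0], "claw": 15}, {"translation": [18, -1, 35], "rotation": [0, 0, 0], "claw": 15}, {"translation": [25, -1, 50], "rotation": [0, 0, 0], "claw": 15}, {"translation": [27, -1, 54], "rotation": [0, 0, 0], "claw": 15}, {"translation": [27, -1, 54], "rotation": [0, 0, 0], "claw": 15}])

```text
clock: 10.75
tool_pos: [0.5303, 0.0265, 0.13]
orientation: [180.0, 24.9, -169.9]
force: [0.3, -0.4, -1.4]
opening: 0.0278
gripper_force: 30.0
```

Emit:
arm_command(steps=[{"translation": [0, 0, 0], "rotation": [0, 0, 0], "claw": 15}, {"translation": [0, 0, 0], "rotation": [0, 0, 0], "claw": 15}, {"translation": [0, 0, 0], "rotation": [0, 0, 0], "claw": 15}, {"translation": [0, 0, 0], "rotation": [0, 0, 0], "claw": 15}, {"translation": [0, 0, 0], "rotation": [0, 0, 0], "claw": 15}])

```text
clock: 11.25
tool_pos: [0.5299, 0.0263, 0.1304]
orientation: [179.9, 25.0, -169.9]
force: [0.3, 0.1, -1.4]
opening: 0.0274
gripper_force: 30.0
```

```bash
python3 - <<'E'
from t import *
snap('top','top3')
E
python3 f.py top3 .11
```

```text
638 tilt 1.5494868904771533 [-0.016  0.022  1.   ]
near disc [0.66123299 0.03903613 0.12984912]
head centre [0.63780762 0.04496702 0.1568797 ] [0.61990683 0.02606611 0.14537801] [0.65981615 0.06416976 0.16445372]
```

Tilt is 1.5° and the disc is at (0.638, 0.045, 0.158), steady. Handing in.

```bash
python3 -c "
from plant import ctrl
print(ctrl.close_job())"
```

```text
the job is handed in; nothing more can be done
None
```

I've handed in the job, but `close_job()` gave no verdict: the dimmer measured about 0.079 m (bright end), and the gripper was holding the meter steady, level to about 1.5°, disc up about 5 mm from the tray's middle and 0.158 m above the bench.

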